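# Rock a stuck relay module out of its sprung socket and hold it clear

## Task

The orange relay module sits tight in its socket on the repair bench, clicked in by a sprung catch at each end. Don't pull it straight up: take it by its tall orange head, rock it side to side, one end up first while the other end stays down and then the other end, until it walks free of both catches. Finish still holding it, level and still, right above its socket and just clear of it by about 2 cm, and leave the other things on the bench where they lie.

Things in the scene. Friction and masses are not known exactly. Their poses are not given: they have to be found in the camera images.
- relay_grip (a point): Centre of the relay module's orange head, 52 mm above its underside. The head is an upright block 28 (x) x 36 (y) x 50 (z) mm, its top 18 mm above this point, its lower end 32 mm below; grasp it across the 36 mm, along y. Axes: x across the module's short side, y along its long side from catch to catch, z up.
- relay: The whole loose module, about 150 g; origin at the centre of its underside. Under the orange head is a black foot 30 (x) x 56 (y) x 20 (z) mm. On each end face of the foot (y = +28 and -28 mm) two round ribs of 5 mm diameter run along x, 3 and 11 mm above the underside.
- relay_foot (a point): Centre of the module's underside, 52 mm below relay_grip; same axes.
- relay_end_a (a point): Underside of the module's foot at its +y end, 29 mm from the middle.
- relay_end_b (a point): Underside of the module's foot at its -y end, 29 mm from the middle.
- socket_floor (a point): Centre of the socket's pocket floor, 10 mm above the bench; its axes equal the module's when seated (relay_foot lies here at the start). Two grey guide walls run along y, 33.4 mm apart, 16 mm above the floor. At each y end a black housing stands 34 to 52 mm from the middle, 34 mm wide in x, top 24.5 mm above the floor: keep fingers above it.
- socket: The socket, fixed to the bench: grey base 66 (x) x 128 (y) x 10 mm with the housings and catches; origin under its centre on the bench, axes as socket_floor.
- catch_a (a joint): Sprung catch in the +y housing: how far (m) its round steel nose (7 mm diameter, 15.8 mm above the floor) is pushed outward; 0 = fully out, over the foot's rib. To pass one rib, that end of the foot must rise about 5 mm against some 16 N, then clicks to rest about 8 mm up; by about 18 mm it is past both ribs and free.
- catch_b (a joint): The same catch in the -y housing. Pulled straight up, both catches hold at once (twice the force). Tilting the module 0.14 to 0.15 rad about its other end lifts one end over one rib; the catch it has passed then carries that end while the other end is rocked up.
- phone_dark: Bystander: dark phone, 165x77x11 mm; origin at the centre of its underside. Leave it alone.
- tweezers_1: Bystander: green tweezers, 128x15x9 mm; origin at the centre of its underside. Leave it alone.
- cell_dark: Bystander: dark flat phone cell, 92x60x5 mm; origin at the centre of its underside. Leave it alone.
- charger_cube: Bystander: white wall charger, 58x42x26 mm; origin at the centre of its underside. Leave it alone.
- pin_tin: Bystander: small round white tin, 68 mm across, 25 mm high; origin at the centre of its underside. Leave it alone.
- tape_green: Bystander: green tape roll lying flat, 60 mm across, 18 mm high; origin at the centre of its underside. Leave it alone.
Mind the look-alikes: they are no part of the job. Leave any purple, red or yellow look-alike of the relay alone.

How it is judged:
On the way, in this order (a step that is already met when the one before it is completed fails the run):
1. the module is held and rocked to one side: one end of its foot is up past its first click (over 7 mm) while the other end is still down (under 4 mm) (contact force between the fingers and relay above 1 N and ((z of relay_end_a in the frame of socket_floor above 0.007 m and z of relay_end_b in the frame of socket_floor below 0.004 m) or (z of relay_end_b in the frame of socket_floor above 0.007 m and z of relay_end_a in the frame of socket_floor below 0.004 m))), for 0.1 s.
2. rocked on: now both ends are up past the first click (over 6 mm), with at least one end not yet free (under 14 mm) (contact force between the fingers and relay above 1 N and z of each of relay_end_a, relay_end_b in the frame of socket_floor above 0.006 m and z of any of relay_end_a, relay_end_b in the frame of socket_floor below 0.014 m), for 0.1 s.
At the end, for the whole second after the job is handed in: The gripper holds the module level (within 10 degrees) and still, within 25 mm sideways of its place over the socket, touching the socket nowhere, its underside 28 to 70 mm above the pocket floor (3 to 45 mm above the end housings) (contact force between the fingers and relay above 2 N and z of relay_foot in the frame of socket_floor between 0.028 and 0.07 m and horizontal distance between relay_foot and socket_floor below 0.025 m and angle between relay's own z axis and vertical below 0.17 rad and contact force between relay and socket below 0.2 N and linear speed of relay below 0.02 m/s); the arm keeps its last pose, push and grip.
It fails at once if any of the other things on the bench (phone, tweezers, cell, charger, tin, tape) is moved more than 20 mm (distance of any of phone_dark, tweezers_1, cell_dark, charger_cube, pin_tin, tape_green from where it was at the start of the episode above 0.02 m).
It also fails if it takes over 38 s, if anything falls off the work surface, if the arm or the gripper's body presses on something with over 40 N, if the wrist force passes 120 N, or if a joint passes its speed limit or range.

## Robot

A 6-joint arm with a two-finger parallel gripper is mounted at the origin on a cart in front of the work surface, level with it; the furniture and walls round the work are solid. World frame = base frame: x ahead of the robot, y to its left, z up, the work surface at z = 0. Lengths are in m, angles in rad, forces in N, time in s.
With the tool pointing down it reaches from about 0.3 to 0.775 m from the base axis. Payload 14.6 kg.
Tool frame: the origin (TCP) lies on the centre line of the jaws, within the pads' length; the fingertips stand 14 mm ahead of it and the grasp point (between the pads) lies 5 mm behind it; x points along the fingers, y is the direction in which the jaws open and shut, and the axes are right-handed (so a half turn about x gives the same grasp; the last joint's range is limited). The gripper opens to 94 mm and grips with 3 to 60 N. Pads are 16 mm wide; open, the fingers measure 119 mm over their backs; the gripper's body (75 mm by 177 mm) begins 78 mm behind the grasp point.
Start: joints at [-1.221, 0.3, 1.521, -0, 1.321, -0.067], TCP at [0.223, -0.503, 0.219] pointing down, gripper open.
Joint ranges: [-3.03, 3.03], [-0.79, 2.21], [0.23, 2.52], [-1.04, 4.18], [0, 3.07], [-2.55, 2.55]. Speed limits (rad/s): [2.22, 2.22, 2.57, 3.14, 3.14, 3.14].

## Interface

Orientations are given as [roll, pitch, yaw] about the fixed x, y, z axes, in that order (R = Rz(yaw) Ry(pitch) Rx(roll)).
In Python, from station import * gives the robot as it stands. The module is installed in compiled form; this text tells all that it offers.
- The arm moves only by the shell command python3 -m handwheel 'ROWS' [FORCE]. ROWS is JSON, a list of rows, each a list of 3 entries, a list of its own where there are three numbers: the shift along the tool's x, y, z in mm, then the turn about the tool's x in rad, then the gripper command: -1 is fully open, 1 is shut, values between are in proportion. In form: [[[dx, dy, dz], spin, gripper], ...]. A call has exactly 5 rows; each row is the pose to reach, as a shift and turn from the pose measured when the call began, along the tool's axes at that moment; what a row does not reach only later rows make up. A row lasts 1/10 s, in which the tool goes at most 50 mm and 8.59 degrees, less where a joint would pass 70% of its speed; a pose out of reach is approached as far as the arm can. A call with a gripper value outside its range is refused whole. The fingers move at their own pace and stop on an object; FORCE is the grip in N (left out, the last holds). Time passes only in rows, so rows that repeat a pose let the fingers close, or fill a call up. It gives the time, the measured TCP pose, the force and the opening at its end, in the units of the state.
- get_obs(): the state, without advancing time (a new reading comes with each control period).
- camera(name): name is "scene" or "top" or "wrist"; returns (picture, depth): 400x640x3 uint8, blue, green, red; 400x640 float32, m along the optical axis (not along the pixel's ray), 0 where there is no reading.
- camera_info(name): a dict with "fx", "fy", "cx", "cy" (pixels), "extrinsics" (4x4, takes a point from camera to world coordinates). Camera axes: x right, y down, z forward; pixel columns grow to the right and rows downward; lengths in m; the calibration is good to about 2 mm. A picture is of the moment at which its call begins: read the wrist's pose just before it. camera_info takes no time and is no camera call; for the wrist camera it gives the pose at the moment of the call.
- hand_in(): hands the job in, once; it reports no verdict.
The state is a dict: "time_s": time; "qpos": joint angles; "joint_vel": joint speeds; "tau": joint torques, N m; "ee_pos": TCP position; "eef_rot": TCP orientation; "force": force on the tool from outside, world axes, zero at the start; "moment": the same for the moment, N m; "grip_width": finger opening in m.
Only numpy, scipy, OpenCV 4.12 (cv2) and the standard library are available. Lean on these libraries where they do the work, as an engineer would, in place of code of your own. Each camera call takes 0.05 s, during which the arm holds its last target. There are 200 camera calls.

## Working session

There is one attempt and no reset: what is moved stays moved. The work goes in short steps, Python scripts to look and compute and a shell command to move; the robot and the scene stay as the last step left them, time stands still between calls to the robot, and variables do not carry over. Pictures are saved under pics/ and viewed, about 8 in all and at most 12, crops included, and the job is handed in when it is done.

```bash
mkdir -p pics; python3 - <<'E'
from station import *
import cv2,numpy as np
o=get_obs();print(o)
for n in("scene","top"):
    p,d=camera(n);cv2.imwrite(f"pics/{n}0.png",p);np.save(f"pics/{n}0.npy",d)
    i=camera_info(n);print(n,i)
E
```

```text
{'time_s': 0.0, 'qpos': array([-1.22062800e+00,  3.00496433e-01,  1.52158336e+00, -1.42752190e-05,
        1.32070695e+00, -6.66144750e-02]), 'joint_vel': array([ 0.00013352,  0.00097898, -0.00057782,  0.00029649,  0.0002368 ,
       -0.00017822]), 'tau': array([ 5.93475361e-04, -5.31803620e+01, -3.52735698e+01,  7.08882906e-02,
        2.44696724e-02, -6.50537595e-05]), 'ee_pos': array([ 0.22255226, -0.50268835,  0.21887147]), 'eef_rot': array([-1.62583189,  1.56960216,  1.93254711]), 'force': array([ 0.65294546, -0.20748422, -0.07347431]), 'moment': array([-0.03935651,  0.0372152 ,  0.01264746]), 'grip_width': 0.09388132124593147}
scene {'fx': 374.1369642206601, 'fy': 374.1369642206601, 'cx': 320.72694590761597, 'cy': 194.578968907264, 'extrinsics': array([[-0.76458616, -0.40665195,  0.5000422 ,  0.04765949],
       [-0.64414333,  0.50869653, -0.57123306,  0.91644817],
       [-0.02207669, -0.75885574, -0.65088446,  0.88197766],
       [ 0.        ,  0.        ,  0.        ,  1.        ]])}
top {'fx': 410.75838588669046, 'fy': 410.75838588669046, 'cx': 325.8759561929936, 'cy': 199.7549101202354, 'extrinsics': array([[-0.01630417, -0.99834191,  0.05520507,  0.57068803],
       [-0.99986545,  0.01617957, -0.00270322,  0.20705967],
       [ 0.00180555, -0.05524172, -0.99847138,  1.15484522],
       [ 0.        ,  0.        ,  0.        ,  1.        ]])}
```

View pics/top0.png

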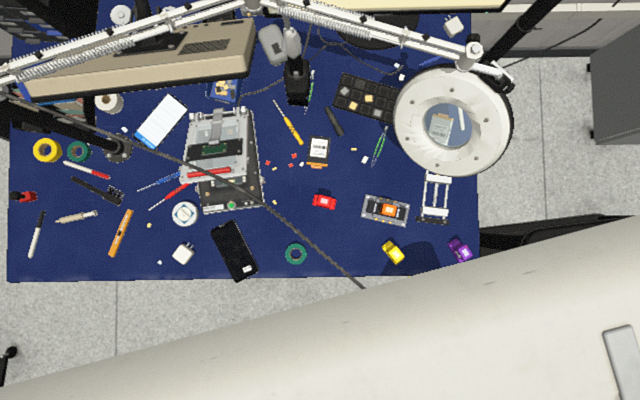

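View pics/scene0.png

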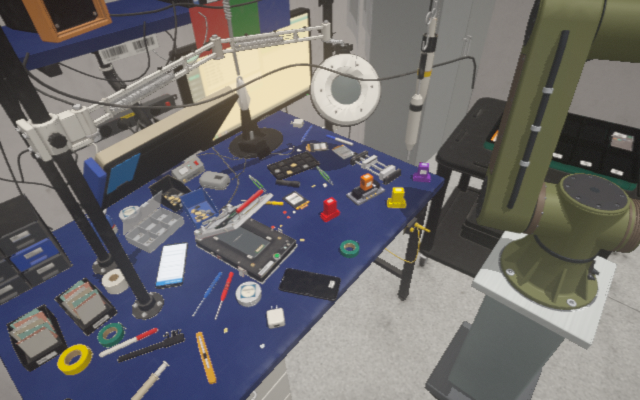

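The top view shows four relay-like things: red (324,201), yellow (393,251), purple (460,248), and orange (388,209). Only the orange one sits in a grey socket, so it is the one meant. I'll confirm it in a crop and measure it.

```bash
cat > h.py <<'E'
import numpy as np,cv2
from station import *
def w(n,d,u,v,i=None):
    i=i or camera_info(n);z=d[v,u];E=i["extrinsics"]
    return (E@[(u-i["cx"])/i["fx"]*z,(v-i["cy"])/i["fy"]*z,z,1])[:3]
def cloud(d,i):
    v,u=np.mgrid[:400,:640];E=i["extrinsics"]
    P=np.stack([(u-i["cx"])/i["fx"]*d,(v-i["cy"])/i["fy"]*d,d],-1)
    return P@E[:3,:3].T+E[:3,3]
E
python3 - <<'E'
from h import *
p=cv2.imread("pics/top0.png");d=np.load("pics/top0.npy")
a=cv2.resize(p[180:240,340:440],None,fx=8,fy=8,interpolation=cv2.INTER_CUBIC);cv2.imwrite("pics/c1.png",a)
C=cloud(d,camera_info("top"))
hsv=cv2.cvtColor(p,cv2.COLOR_BGR2HSV)
m=np.zeros((400,640),bool);m[190:230,360:415]=1
X=C[...]
o=m&(hsv[...,0]>5)&(hsv[...,0]<20)&(hsv[...,1]>150)
t=o&(C[...,2]>.07)
print(o.sum(),t.sum(),np.median(C[t],0),C[t].min(0),C[t].max(0))
r=cv2.minAreaRect((C[t][:,:2]*1000).astype(np.float32));print(r)
b=np.zeros_like(m);b[185:235,350:425]=1
b&=(C[...,2]>.006)&(C[...,2]<.05)
print(b.sum(),cv2.minAreaRect((C[b][:,:2]*1000).astype(np.float32)))
for u,v in[(452,120),(430,170),(400,90),(393,251),(324,201),(435,195),(460,248),(380,150),(300,220),(400,120)]:print(u,v,w("top",d,u,v).round(3))
E
```

```text
135 101 [0.60301904 0.04390085 0.07942778] [0.57068803 0.02333898 0.07283432] [0.6166085  0.20705967 1.15484522]
((595.0626831054688, 115.6697998046875), (31.506406784057617, 186.5269012451172), 5.34641170501709)
1035 ((611.2286987304688, 21.77685546875), (179.18048095703125, 122.80791473388672), 88.47261810302734)
452 120 [ 0.773 -0.053  0.335]
430 170 [ 0.683 -0.027  0.251]
400 90 [0.844 0.046 0.311]
393 251 [0.493 0.03  0.071]
324 201 [0.627 0.209 0.07 ]
435 195 [ 0.642 -0.1    0.016]
460 248 [ 0.498 -0.146  0.072]
380 150 [ 0.773  0.048 -0.001]
300 220 [ 0.579  0.278 -0.002]
400 120 [0.787 0.044 0.289]
```

View pics/c1.png

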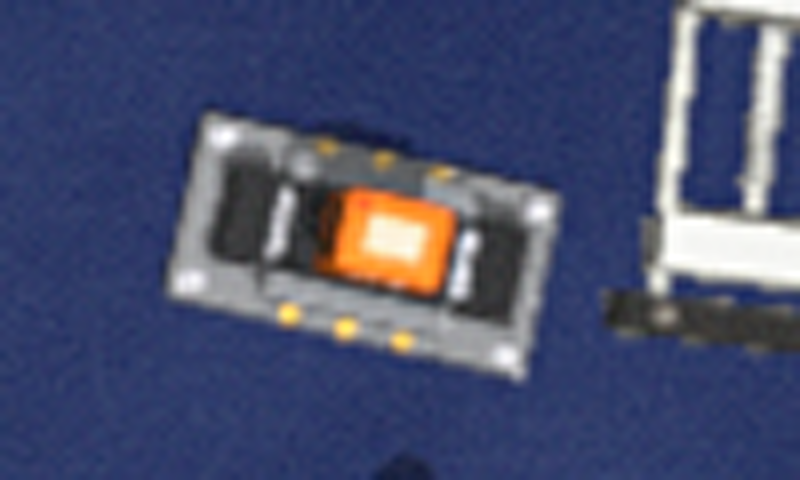

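Confirmed: the orange head is at crop (390,240) with white catches on both sides, in the grey socket. The base corners are at crop (205,115), (560,195), (525,375) and (170,297).

```bash
cat >> h.py <<'E'
from scipy.spatial.transform import Rotation as Ro
def tool():
    o=get_obs();return o["ee_pos"],Ro.from_euler("xyz",o["eef_rot"]).as_matrix(),o
def onplane(n,u,v,h,i=None):
    i=i or camera_info(n);E=i["extrinsics"];r=E[:3,:3]@[(u-i["cx"])/i["fx"],(v-i["cy"])/i["fy"],1]
    return E[:3,3]+r*(h-E[2,3])/r[2]
def go(target,yaw):
    p,R,o=tool();print("R",R.round(3).tolist(),p.round(4))
    s=R.T@(np.array(target)-p)*1000
    ys=np.array([-np.sin(yaw),np.cos(yaw),0]);t=R.T@ys;a=np.arctan2(t[2],t[1])
    print("shift mm",s.round(1),"spin",[round(x,3) for x in(a,a-np.pi,a+np.pi)],"q6",o["qpos"][5])
E
python3 - <<'E'
from h import *
c=np.array([onplane("top",340+x/8-.5,180+y/8-.5,.01) for x,y in[(205,115),(560,195),(525,375),(170,297)]])
print(c.round(4)); print("sizes",np.linalg.norm(np.diff(c,axis=0),axis=1),c.mean(0))
l=(c[0]+c[3]-c[1]-c[2]);yaw=np.arctan2(-l[0],l[1]);print("yaw",yaw)
print("head top",onplane("top",340+390/8-.5,180+240/8-.5,.08))
t=c.mean(0);go([t[0],t[1],.2],yaw)
d=np.load("pics/top0.npy");C=cloud(d,camera_info("top"))
s=(np.hypot(C[...,0]-t[0],C[...,1]-t[1])<.16)&(C[...,2]>.09)&(C[...,2]<.6);print(s.sum(),C[s].min(0) if s.any() else"")
E
```

```text
[[ 0.6487  0.094   0.01  ]
 [ 0.6187 -0.0292  0.01  ]
 [ 0.5562 -0.0153  0.01  ]
 [ 0.5854  0.1076  0.01  ]]
sizes [0.1268396  0.06397673 0.12630417] [0.6022366  0.03928119 0.01      ]
yaw -0.23557730230225757
head top [0.60192119 0.04129083 0.08      ]
R [[-0.0, 0.405, -0.914], [0.001, -0.914, -0.405], [-1.0, -0.001, -0.0]] [ 0.2226 -0.5027  0.219 ]
shift mm [  19.3 -341.9 -566.6] spin [np.float64(-2.489), np.float64(-5.631), np.float64(0.652)] q6 -0.06660033301014706
2102 [ 0.66552197 -0.10586594  0.22359417]
```

Sizes match 66×128. Moving above.

```bash
python3 -m handwheel '[[[0,-24,-40],0,-1],[[0,-48,-80],0,-1],[[0,-72,-120],0,-1],[[0,-96,-160],0,-1],[[0,-120,-200],0,-1]]' 25
python3 -m handwheel '[[[0,-24,-40],0,-1],[[0,-48,-80],0,-1],[[0,-72,-120],0,-1],[[0,-96,-160],0,-1],[[0,-120,-200],0,-1]]'
python3 - <<'E'
from h import *
go([.6022,.0393,.2],-.2356)
E
```

```text
time_s: 0.6
ee_pos: [0.3575, -0.3103, 0.219]
eef_rot: [-1.564, 1.57, 1.994]
force: [0.2, -1.6, -0.2]
grip_width: 0.0942
time_s: 1.1
ee_pos: [0.4926, -0.1178, 0.219]
eef_rot: [-1.432, 1.569, 2.126]
force: [0.7, -0.6, -0.2]
grip_width: 0.0942
R [[-0.001, 0.405, -0.914], [0.001, -0.914, -0.405], [-1.0, -0.001, 0.0]] [ 0.4926 -0.1178  0.219 ]
shift mm [  19.1  -99.2 -163.8] spin [np.float64(-2.489), np.float64(-5.631), np.float64(0.652)] q6 0.8464786586243398
```

```bash
python3 -m handwheel '[[[4,-22,-36],0.13,-1],[[8,-45,-74],0.26,-1],[[12,-68,-112],0.39,-1],[[16,-90,-148],0.52,-1],[[19,-99,-164],0.652,-1]]'
python3 -m handwheel '[[[0,0,0],0,-1],[[0,0,0],0,-1],[[0,0,0],0,-1],[[0,0,0],0,-1],[[0,0,0],0,-1]]'
python3 - <<'E'
from h import *
go([.6022,.0393,.2],-.2356)
i=camera_info("wrist");p,d=camera("wrist");cv2.imwrite("pics/w1.png",p);np.save("pics/w1.npy",d);np.save("pics/w1i.npy",i,allow_pickle=True)
E
```

```text
time_s: 1.6
ee_pos: [0.6034, 0.0421, 0.1991]
eef_rot: [-0.457, 1.568, 2.446]
force: [0.4, -0.6, 0.1]
grip_width: 0.094
time_s: 2.1
ee_pos: [0.6032, 0.0413, 0.1995]
eef_rot: [-0.634, 1.569, 2.27]
force: [-0.1, -0.4, -0.0]
grip_width: 0.0938
R [[-0.001, -0.236, -0.972], [0.001, -0.972, 0.236], [-1.0, -0.001, 0.002]] [0.6032 0.0413 0.1995]
shift mm [-0.5  2.2  0.5] spin [np.float64(3.139), np.float64(-0.003), np.float64(6.28)] q6 1.8160404556269156
```

View pics/w1.png

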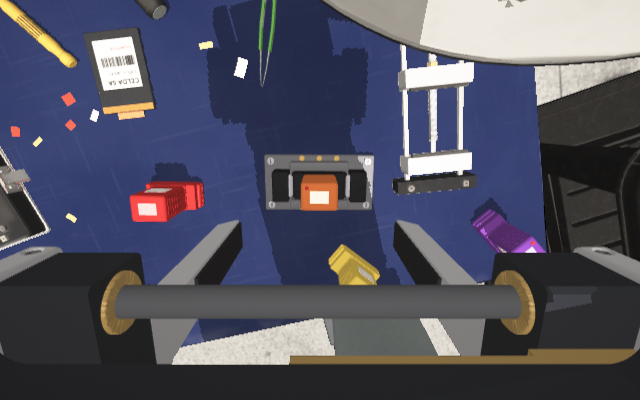

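The socket is at (265–373, 155–210), square to the image. The head's label is at (319,198). The yellow look-alike at (353,265) stays clear of the fingers.

```bash
python3 - <<'E'
from h import *
i=camera_info("wrist")
c=np.array([onplane("wrist",u,v,.01,i) for u,v in[(265,155),(373,155),(373,210),(265,210)]]);print(c.round(4),c.mean(0).round(4))
l=c[0]+c[3]-c[1]-c[2];print("yaw",np.arctan2(-l[0],l[1]))
print("head",onplane("wrist",319,198,.08,i))
d=np.load("pics/w1.npy");C=cloud(d,i)
print("headtop z",np.median(C[193:204,312:327].reshape(-1,3),0))
p=cv2.imread("pics/w1.png");h=cv2.cvtColor(p,cv2.COLOR_BGR2HSV)
m=np.zeros(d.shape,bool);m[165:220,290:350]=1;m&=(C[...,2]>.075)&(C[...,2]<.09)
r=cv2.minAreaRect((C[m][:,:2]*1000).astype(np.float32));print(m.sum(),r)
go([*np.array(r[0])/1000,.080],-.2356)
E
```

```text
[[ 0.6474  0.093   0.01  ]
 [ 0.6181 -0.0276  0.01  ]
 [ 0.5536 -0.0148  0.01  ]
 [ 0.5841  0.1111  0.01  ]] [0.6008 0.0404 0.01  ]
yaw -0.23790901591502317
head [0.60028725 0.04076615 0.08      ]
headtop z [0.60019635 0.04059519 0.07979911]
1031 ((601.3807983398438, 40.89421081542969), (35.59267807006836, 27.465097427368164), 76.9855728149414)
R [[-0.001, -0.236, -0.972], [0.001, -0.972, 0.236], [-1.0, -0.001, 0.002]] [0.6032 0.0415 0.1994]
shift mm [119.4   1.1   1.5] spin [np.float64(3.139), np.float64(-0.003), np.float64(6.28)] q6 1.8164011568302574
```

```bash
python3 -m handwheel '[[[35,1,2],0,-1],[[70,1,2],0,-1],[[100,1,2],0,-1],[[120,1,2],0,-1],[[127,1,2],0,-1]]'
python3 -m handwheel '[[[0,0,0],0,-0.1],[[0,0,0],0,-0.1],[[0,0,0],0,-0.1],[[0,0,0],0,1],[[0,0,0],0,1]]' 25
python3 -m handwheel '[[[0,0,0],0,1],[[0,0,0],0,1],[[0,0,0],0,1],[[0,0,0],0,1],[[0,0,0],0,1]]' 25
python3 - <<'E'
from h import *
go([.601,.041,.072],-.2356);print(get_obs()["moment"])
E
```

```text
time_s: 2.65
ee_pos: [0.5999, 0.0408, 0.0705]
eef_rot: [-0.084, 1.566, 2.819]
force: [0.1, 0.3, 0.4]
grip_width: 0.0939
time_s: 3.15
ee_pos: [0.6001, 0.0409, 0.0711]
eef_rot: [-0.167, 1.567, 2.736]
force: [-0.0, 0.8, 0.5]
grip_width: 0.0575
time_s: 3.65
ee_pos: [0.6002, 0.0409, 0.0712]
eef_rot: [-0.187, 1.567, 2.716]
force: [-0.3, 0.0, 2.3]
grip_width: 0.0358
R [[-0.003, -0.236, -0.972], [0.001, -0.972, 0.236], [-1.0, -0.001, 0.003]] [0.6002 0.0409 0.0712]
shift mm [-0.8 -0.3 -0.7] spin [np.float64(3.139), np.float64(-0.003), np.float64(6.28)] q6 1.8148253541898736
[0.04730997 0.06136339 0.00602453]
```

```bash
python3 -m handwheel '[[[-0.5,1,0],0,1],[[-1,2,0],0,1],[[-1.5,3,0],0,1],[[-2,4,0],0,1],[[-2,4,0],0,1]]' 25
python3 - <<'E'
from h import *
go([.6002,.0409,.0712],-.2356);print(get_obs()["moment"])
E
```

```text
time_s: 4.15
ee_pos: [0.5989, 0.0384, 0.0722]
eef_rot: [-0.535, 1.565, 2.368]
force: [3.2, 10.3, -8.7]
grip_width: 0.0358
R [[-0.004, -0.236, -0.972], [0.004, -0.972, 0.236], [-1.0, -0.003, 0.005]] [0.5989 0.0384 0.0722]
shift mm [ 1.  -2.7 -0.7] spin [np.float64(3.139), np.float64(-0.003), np.float64(6.28)] q6 1.8082311786420173
[ 2.64039458 -0.78072291 -0.00366524]
```

```bash
python3 -m handwheel '[[[-1,2,0],0,1],[[-2,4,0],0,1],[[-2.5,5,0],0,1],[[-3,6,0],0,1],[[-3,6,0],0,1]]' 25
python3 - <<'E'
from h import *
go([.6002,.0409,.0712],-.2356);print(get_obs()["moment"])
E
```

```text
time_s: 4.65
ee_pos: [0.5976, 0.0344, 0.0747]
eef_rot: [-0.861, 1.563, 2.043]
force: [4.1, 12.1, -6.2]
grip_width: 0.0367
R [[-0.004, -0.236, -0.972], [0.007, -0.972, 0.236], [-1.0, -0.006, 0.005]] [0.5976 0.0344 0.0747]
shift mm [ 3.5 -6.9 -1. ] spin [np.float64(3.139), np.float64(-0.003), np.float64(6.28)] q6 1.798352098674151
[ 3.24016274 -1.03223419 -0.03057191]
```

```bash
python3 -m handwheel '[[[-0.5,1.5,0],0,1],[[-1,3,0],0,1],[[-1.5,4,0],0,1],[[-2,5,0],0,1],[[-2,5,0],0,1]]' 25
python3 - <<'E'
from h import *
go([.6002,.0409,.0712],-.2356);print(get_obs()["moment"])
p,d=camera("scene");i=camera_info("scene");cv2.imwrite("pics/s1.png",cv2.resize(p[160:215,335:405],None,fx=10,fy=10,interpolation=cv2.INTER_CUBIC))
i=camera_info("wrist");p,d=camera("wrist");cv2.imwrite("pics/w2.png",p)
E
```

```text
time_s: 5.15
ee_pos: [0.5967, 0.0316, 0.0764]
eef_rot: [-1.089, 1.56, 1.814]
force: [3.7, 13.9, -4.5]
grip_width: 0.0373
R [[-0.003, -0.236, -0.972], [0.011, -0.972, 0.236], [-1.0, -0.01, 0.005]] [0.5967 0.0316 0.0764]
shift mm [ 5.3 -9.8 -1.2] spin [np.float64(3.139), np.float64(-0.003), np.float64(6.281)] q6 1.7900459630153889
[ 3.43890336 -1.09690232 -0.08967083]
```

View pics/w2.png

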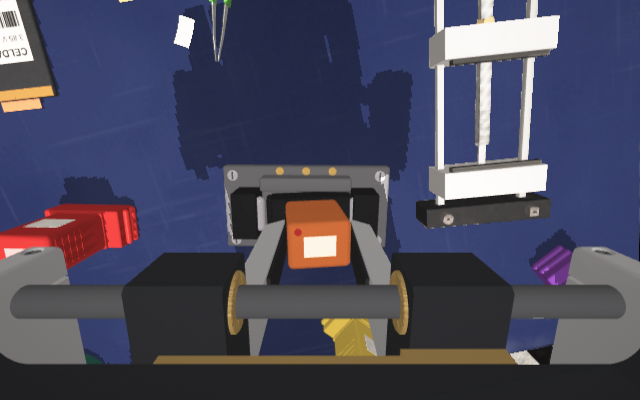

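The wrist view shows the head at (318,235), leaning to image right, with its near top edge running from (290,268) to (350,264). I'll measure the tilt from depth.

```bash
cat >> h.py <<'E'
def tilt():
    "tilt of head top about socket x from wrist depth; end heights over the pocket floor"
    i=camera_info("wrist");p,d=camera("wrist");C=cloud(d,i)
    h=cv2.cvtColor(p,cv2.COLOR_BGR2HSV);m=np.zeros(d.shape,bool);m[150:290,250:390]=1
    zt=C[...,2]
    m&=(((h[...,0]<22)&(h[...,1]>120)&(h[...,2]>60))|(h[...,1]<80)&(h[...,2]>200))&(zt>.06)&(zt<.2)
    P=C[m]
    e=np.array([.2334,.9724,0]);x=np.array([.9724,-.2334,0]);o=np.array([.601,.041,.01])
    Q=np.c_[(P-o)@x,(P-o)@e,P[:,2]-.01]
    rng=np.random.default_rng(0);best=None
    for _ in range(300):
        S=Q[rng.choice(len(Q),3,0)];A=np.c_[S[:,:2],np.ones(3)]
        try:k=np.linalg.solve(A,S[:,2])
        except Exception:continue
        if np.hypot(k[0],k[1])>.4:continue
        g=abs(Q[:,:2]@k[:2]+k[2]-Q[:,2])<.0012
        if best is None or g.sum()>best.sum():best=g
    G=Q[best];k=np.linalg.lstsq(np.c_[G[:,:2],np.ones(len(G))],G[:,2],rcond=None)[0]
    y,xx=[(np.percentile(G[:,j],1)+np.percentile(G[:,j],99))/2 for j in(1,0)];zc=k[0]*xx+k[1]*y+k[2]
    t=np.arctan(k[1])
    fy,fz=y+70e-3*np.sin(t),zc-70e-3*np.cos(t)
    print(f"n{len(G)} tilt_y {t:.3f} tilt_x {np.arctan(k[0]):.3f} head y {y*1e3:.1f} x {xx*1e3:.1f} z {zc*1e3:.1f} | foot y {fy*1e3:.1f} z {fz*1e3:.1f} end+ {(fz+.029*np.sin(t))*1e3:.1f} end- {(fz-.029*np.sin(t))*1e3:.1f}")
E
python3 - <<'E'
from h import *
tilt();tilt()
E
```

```text
n2433 tilt_y 0.130 tilt_x -0.000 head y -11.2 x -0.5 z 72.3 | foot y -2.2 z 2.9 end+ 6.7 end- -0.8
n2462 tilt_y 0.130 tilt_x 0.000 head y -11.4 x -0.5 z 72.4 | foot y -2.3 z 2.9 end+ 6.7 end- -0.8
```

Tilt is 0.13 rad, with the +y end at about 6.7 mm and the −y end down. A bit further.

```bash
python3 -m handwheel '[[[-0.5,1.5,0],0,1],[[-1,2.5,0],0,1],[[-1.5,3.5,0],0,1],[[-1.5,4,0],0,1],[[-1.5,4,0],0,1]]' 25
python3 - <<'E'
from h import *
tilt();o=get_obs();print(o["force"],o["moment"],o["time_s"])
E
```

```text
time_s: 5.85
ee_pos: [0.5962, 0.0299, 0.0778]
eef_rot: [-1.239, 1.556, 1.665]
force: [4.8, 15.2, -4.6]
grip_width: 0.0377
n2380 tilt_y 0.162 tilt_x -0.010 head y -13.4 x -0.4 z 73.1 | foot y -2.1 z 4.0 end+ 8.7 end- -0.7
[ 4.19661136 14.98642231 -5.22645547] [ 3.64514609 -1.11110398 -0.07684943] 5.9
```

```bash
python3 -m handwheel '[[[0,0,0],0,1],[[-0.5,-3,0],0,1],[[-1,-6,0],0,1],[[-1.5,-9,0],0,1],[[-2,-11,0],0,1]]' 25
python3 - <<'E'
from h import *
tilt();go([.6002,.0409,.0712],-.2356);o=get_obs();print(o["force"],o["moment"],o["time_s"])
E
```

```text
time_s: 6.4
ee_pos: [0.5986, 0.039, 0.0804]
eef_rot: [-1.152, 1.559, 1.752]
force: [-4.6, -12.7, 8.9]
grip_width: 0.0368
n2410 tilt_y 0.083 tilt_x -0.002 head y -3.3 x -0.3 z 75.0 | foot y 2.5 z 5.2 end+ 7.6 end- 2.8
R [[-0.002, -0.236, -0.972], [0.012, -0.972, 0.236], [-1.0, -0.011, 0.004]] [0.5988 0.0391 0.0807]
shift mm [ 9.5 -2.  -1. ] spin [np.float64(3.139), np.float64(-0.002), np.float64(6.281)] q6 1.801916097823612
[ -6.27446542 -11.43252781   5.55150118] [-2.29780649  1.05339815  0.0366261 ] 6.45
```

```bash
python3 -m handwheel '[[[-0.5,-2,0],0,1],[[-1,-4,0],0,1],[[-1.5,-5,0],0,1],[[-2,-7,0],0,1],[[-2,-7,0],0,1]]' 25
python3 - <<'E'
from h import *
tilt();go([.6002,.0409,.0712],-.2356);o=get_obs();print(o["force"],o["moment"],o["time_s"])
E
```

```text
time_s: 6.95
ee_pos: [0.6003, 0.0433, 0.0841]
eef_rot: [-1.042, 1.563, 1.862]
force: [-7.7, -15.6, 12.4]
grip_width: 0.0358
n2414 tilt_y 0.012 tilt_x -0.015 head y 1.8 x 0.2 z 77.3 | foot y 2.7 z 7.3 end+ 7.7 end- 7.0
R [[-0.002, -0.236, -0.972], [0.007, -0.972, 0.236], [-1.0, -0.007, 0.004]] [0.6003 0.0433 0.0841]
shift mm [12.9  2.4 -0.5] spin [np.float64(3.139), np.float64(-0.003), np.float64(6.28)] q6 1.8132265902914884
[ -8.29801223 -16.85678158  12.15546253] [-3.36487215  1.8685109   0.08874748] 7.0
```

```bash
python3 -m handwheel '[[[0,-2,0],0,1],[[-0.5,-3,0],0,1],[[-0.5,-4,0],0,1],[[-0.5,-4,0],0,1],[[-0.5,-4,0],0,1]]' 25
python3 - <<'E'
from h import *
tilt();go([.6002,.0409,.0712],-.2356);o=get_obs();print(o["force"],o["moment"],o["time_s"])
E
```

```text
time_s: 7.5
ee_pos: [0.6006, 0.0443, 0.0852]
eef_rot: [-0.345, 1.566, 2.558]
force: [-8.7, -17.9, 9.1]
grip_width: 0.0357
n2397 tilt_y -0.005 tilt_x -0.009 head y 3.0 x 0.3 z 78.2 | foot y 2.6 z 8.2 end+ 8.1 end- 8.4
R [[-0.004, -0.237, -0.972], [0.003, -0.972, 0.237], [-1.0, -0.002, 0.005]] [0.6007 0.0443 0.0852]
shift mm [14.   3.4 -0.4] spin [np.float64(3.138), np.float64(-0.003), np.float64(6.28)] q6 1.8196936358028892
[ -7.48986937 -17.74621794   8.14572825] [-3.94187304  1.91307944  0.09992673] 7.55
```

Both ends are at about 8 mm. Rocking on in the same way for the second rib.

```bash
python3 -m handwheel '[[[-0.5,3,0],0,1],[[-1.5,6,0],0,1],[[-2.5,9,0],0,1],[[-3.5,12,0],0,1],[[-4,13,0],0,1]]' 25
python3 - <<'E'
from h import *
tilt();go([.6002,.0409,.0712],-.2356);o=get_obs();print(o["force"],o["moment"],o["time_s"])
E
```

```text
time_s: 8.05
ee_pos: [0.5981, 0.0335, 0.0896]
eef_rot: [-0.982, 1.564, 1.921]
force: [3.1, 13.3, -1.2]
grip_width: 0.0368
n2332 tilt_y 0.100 tilt_x -0.012 head y -8.9 x 0.2 z 81.0 | foot y -1.9 z 11.3 end+ 14.3 end- 8.4
R [[-0.002, -0.237, -0.972], [0.006, -0.972, 0.237], [-1.0, -0.006, 0.004]] [0.5981 0.0335 0.0897]
shift mm [18.5 -7.6 -0.3] spin [np.float64(3.138), np.float64(-0.003), np.float64(6.28)] q6 1.7984823044486784
[ 1.80516301 13.63313905 -1.49708096] [ 3.30703483e+00 -6.78207300e-01  2.86020978e-03] 8.1
```

```bash
python3 -m handwheel '[[[-0.5,2,0],0,1],[[-1.5,4,0],0,1],[[-2.5,6,0],0,1],[[-3,8,0],0,1],[[-3,8,0],0,1]]' 25
python3 - <<'E'
from h import *
tilt();go([.6002,.0409,.0712],-.2356);o=get_obs();print(o["force"],o["moment"],o["time_s"])
E
```

```text
time_s: 8.6
ee_pos: [0.5973, 0.0278, 0.0939]
eef_rot: [-1.444, 1.561, 1.459]
force: [1.6, 15.0, 3.8]
grip_width: 0.0373
n2280 tilt_y 0.193 tilt_x -0.019 head y -15.0 x 0.7 z 83.3 | foot y -1.6 z 14.6 end+ 20.2 end- 9.0
R [[0.001, -0.236, -0.972], [0.01, -0.972, 0.236], [-1.0, -0.01, 0.001]] [0.5973 0.0279 0.0939]
shift mm [ 22.8 -13.1   0.2] spin [np.float64(3.139), np.float64(-0.003), np.float64(6.28)] q6 1.7853717050954008
[ 1.96753695 14.69982521  4.09276511] [ 3.5948262  -0.69475547  0.00797027] 8.65
```

```bash
python3 -m handwheel '[[[-0.5,-4,0],0,1],[[-1.5,-8,0],0,1],[[-2.5,-12,0],0,1],[[-3.5,-15,0],0,1],[[-4,-17,0],0,1]]' 25
python3 - <<'E'
from h import *
tilt();go([.6002,.0409,.0712],-.2356);o=get_obs();print(o["force"],o["moment"],o["time_s"])
E
```

```text
time_s: 9.15
ee_pos: [0.602, 0.0417, 0.1]
eef_rot: [-1.834, 1.564, 1.069]
force: [-6.5, -20.9, 18.5]
grip_width: 0.0357
n2257 tilt_y 0.020 tilt_x -0.016 head y 0.8 x 1.9 z 86.7 | foot y 2.3 z 16.8 end+ 17.4 end- 16.2
R [[0.003, -0.237, -0.972], [0.006, -0.972, 0.237], [-1.0, -0.006, -0.002]] [0.602  0.0418 0.1001]
shift mm [28.9  1.5  1.6] spin [np.float64(3.138), np.float64(-0.003), np.float64(6.28)] q6 1.8135950674717574
[ -4.60833729 -17.08196712  13.73467576] [-3.67317116  1.15903013  0.01859561] 9.2
```

```bash
python3 -m handwheel '[[[0,-1,0],0,1],[[-0.5,-3,0],0,1],[[-1,-4,0],0,1],[[-1,-5,0],0,1],[[-1,-5,0],0,1]]' 35
python3 - <<'E'
from h import *
tilt();go([.6002,.0409,.0712],-.2356);o=get_obs();print(o["force"],o["moment"],o["time_s"])
E
```

```text
time_s: 9.7
ee_pos: [0.6031, 0.0436, 0.102]
eef_rot: [-2.793, 1.568, 0.109]
force: [-5.7, -19.1, 9.0]
grip_width: 0.0354
n2173 tilt_y -0.004 tilt_x -0.025 head y 2.9 x 2.6 z 88.2 | foot y 2.6 z 18.2 end+ 18.1 end- 18.3
R [[0.003, -0.237, -0.971], [0.0, -0.971, 0.237], [-1.0, -0.001, -0.002]] [0.6031 0.0436 0.102 ]
shift mm [30.8  3.3  2.2] spin [np.float64(3.138), np.float64(-0.004), np.float64(6.279)] q6 1.8218055200502394
[ -6.28324296 -17.75983458   8.76743157] [-4.32264434  1.45199666 -0.03603891] 9.75
```

Both ends are past 18 mm, so it is free. Relaxing the side push and lifting gently.

```bash
python3 -m handwheel '[[[0,2,0],0,1],[[-2,3,0],0,1],[[-5,3,1],0,1],[[-8,3,1],0,1],[[-10,3,1],0,1]]' 40
python3 - <<'E'
from h import *
tilt();go([.6002,.0409,.0712],-.2356);o=get_obs();print(o["force"],o["moment"],o["time_s"])
E
```

```text
time_s: 10.25
ee_pos: [0.6015, 0.0412, 0.1124]
eef_rot: [-2.749, 1.568, 0.153]
force: [-0.4, 0.6, -3.1]
grip_width: 0.0355
n2221 tilt_y -0.003 tilt_x -0.010 head y 0.4 x 1.4 z 98.5 | foot y 0.2 z 28.5 end+ 28.4 end- 28.6
R [[0.003, -0.237, -0.971], [0.0, -0.971, 0.237], [-1.0, -0.001, -0.003]] [0.6016 0.0412 0.1127]
shift mm [41.5  0.6  1.4] spin [np.float64(3.138), np.float64(-0.004), np.float64(6.279)] q6 1.8174164717781771
[ 0.69829718 -0.10794146 -1.59834125] [ 0.05834645 -0.02481027  0.01152565] 10.3
```

It came free, level and carried. Lifting 16 mm more to about 2 cm above the housings.

```bash
python3 -m handwheel '[[[-4,0,1],0,1],[[-8,0,1],0,1],[[-12,0,1],0,1],[[-16,0,1],0,1],[[-16,0,1],0,1]]' 40
python3 -m handwheel '[[[0,0,0],0,1],[[0,0,0],0,1],[[0,0,0],0,1],[[0,0,0],0,1],[[0,0,0],0,1]]' 40
python3 - <<'E'
from h import *
tilt();tilt();o=get_obs();print(o["force"],o["moment"],o["time_s"])
p,d=camera("wrist");cv2.imwrite("pics/w3.png",p)
E
```

```text
time_s: 10.8
ee_pos: [0.6008, 0.0414, 0.1294]
eef_rot: [-2.803, 1.566, 0.099]
force: [-0.5, -0.3, -2.5]
grip_width: 0.0357
time_s: 11.3
ee_pos: [0.6008, 0.0414, 0.1293]
eef_rot: [-2.802, 1.567, 0.1]
force: [-0.8, -0.0, -1.8]
grip_width: 0.0355
n2181 tilt_y 0.009 tilt_x -0.009 head y 0.2 x 0.7 z 115.5 | foot y 0.8 z 45.5 end+ 45.8 end- 45.2
n2178 tilt_y 0.002 tilt_x -0.022 head y 0.3 x 0.8 z 115.5 | foot y 0.4 z 45.5 end+ 45.6 end- 45.5
[-0.1776529   0.01668303 -2.39322805] [ 0.00283129 -0.02368871 -0.00870012] 11.4
```

View pics/w3.png

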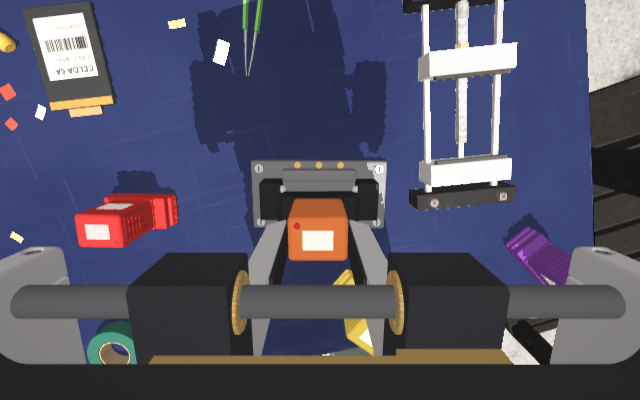

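The module (318,230) is held level above the socket (320,195). The red, yellow and purple look-alikes have not been touched. Handing in.

```bash
python3 -c "
from station import *
print(hand_in())"
```

```text
the job is handed in; nothing more can be done
None
```

I rocked the orange relay free of both catches and handed in with it held above its socket, at about 11.4 s on the robot's clock. `hand_in()` gave no verdict, so the result rests on my own measurements below.

**How it went:** I gripped the head along y at 25 N, raised to 40 N for the final lift.

| Step | +y end (mm) | −y end (mm) |
|---|---|---|
| First rock, one end up | 8.7 | −0.7 (about 0) |
| Rocked back, both past first click | 8.1 | 8.4 |
| Second rock, +y end up again | 20.2 | 9.0 |
| Rocked back, both free | 18.1 | 18.3 |

I then lifted it straight up. These heights come from the wrist camera's depth; judging by the −0.7 reading, they are good to about 1 mm.

**Last checks before hand-in:**
- **Height and position:** the underside was 45.5 mm above the pocket floor, about 2 cm above the end housings, and within 1 mm of centre.
- **Level and grip:** tilt was about 0.02 rad or less, and the jaws were stopped on the module at 35.5 mm.
- **Contact:** the wrist felt only about 2.4 N, close to the module's weight, so it was not touching the socket.

**What was off:**
- **Grip overlap:** the fingers slipped up the head while rocking, leaving about 10 mm of overlap instead of the 22 mm I planned. The hold stayed steady at 40 N.
- **Bystanders:** I checked them only by eye in the wrist picture. The fingers worked only at the socket, and nothing I could see had moved.

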